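Press the seal on the sample tin with the locking pliers, then release them

ROBOT

A 7-joint arm with a two-finger parallel gripper is mounted at the origin on the work surface. World frame = base frame: x ahead of the robot, y to its left, z up, the work surface at z = 0. Lengths are in m, angles in rad, forces in N, time in s.
With the tool pointing down it reaches from about 0.425 to 0.875 m from the base axis. Payload 9.9 kg.
Tool frame: the origin (TCP) lies between the finger pads; the fingertips stand 22 mm ahead of it and the grasp point (between the pads) lies 3 mm ahead of it; x points along the fingers, y is the direction in which the jaws open and shut, and the axes are right-handed (so a half turn about x gives the same grasp; the last joint's range is limited). The gripper opens to 85 mm and grips with 20 to 120 N. Pads are 22 mm wide; open, the fingers measure 114 mm over their backs; the gripper's body (76 mm by 85 mm) begins 54 mm behind the grasp point. The pads swing forward as they close: fully open they stand 13 mm farther back than shut.
Start: joints at [1.054, 0.576, 0.025, 1.437, -0.015, 1.129, -0.057], TCP at [0.283, -0.613, 0.217] pointing down, gripper open.
Joint ranges: [-2.76, 2.76], [-0.34, 2.15], [-1.52, 1.57], [0.19, 2.46], [-1.09, 4.23], [0.17, 1.99], [-2.82, 2.82]. Speed limits (rad/s): [2.22, 2.22, 3.01, 3.01, 3.14, 3.14, 3.14].

INTERFACE

Orientations are given as a unit quaternion [x, y, z, w].
In Python, from plant import env gives the robot as it stands.
- The arm moves only by the shell command python3 -m jog 'ROWS' [FORCE]. ROWS is JSON, a list that holds one entry, the list of rows, each a list of 5 numbers: the shift along the tool's x, y, z each as a share of 20 cm, from -1 to 1, then the turn about the tool's x as a share of 60 degrees, from -1 to 1, then the opening, from -1 (shut) to 1 (fully open), so that 0 is half open. In form: [[[tx, ty, tz, roll, jaw], ...]]. A call has 1 to 10 rows; each row is the pose to reach, as a shift and turn from the pose commanded when the call began, along the tool's axes at that moment; what a row does not reach only later rows make up. A row lasts 1/12 s, in which the tool goes at most 41.7 mm and 7.16 degrees, less where a joint would pass 70% of its speed; a pose out of reach is approached as far as the arm can. A call with a number of a shift or a turn outside -1 to 1 is refused whole. A call with a gripper value outside its range is refused whole. The fingers move at their own pace and stop on an object; FORCE is the grip in N (left out, the last holds). Time passes only in rows, so rows that repeat a pose let the fingers close. It gives the time, the measured TCP pose, the force and the opening at its end, in the units of the state.
- env.observe(): the state, without advancing time (a new reading comes with each control period).
- env.camera(name): name is "scene" or "top" or "wrist"; returns a dict with "color" (384x512x3 uint8, red, green, blue), "mtx" (3x3 intrinsics, pixels), "dist_coeffs" ([k1, k2, p1, p2, k3] as OpenCV has them; the pictures are not rectified), "world_from_camera" (4x4, takes a point from camera to world coordinates). Camera axes: x right, y down, z forward; pixel columns grow to the right and rows downward; lengths in m; the calibration is good to about 2 mm. A picture is of the moment at which its call begins. There is no depth.
- env.job_done(): hands the job in, once; it reports no verdict.
Trained networks look in a picture, given as the dict that the camera call returned (one of the last four; its "shot" number tells which), for a name from the list of things; names that differ only in an ending like _2 or _b are one class to them, and where a whole thing is asked for, a point or a joint stands for the part that bears it (a point fixed in the world has none). Each returns a list of dicts, best first, with "score" (0 to 1); they miss things now and then, are a little off and sometimes report something else, mostly with a low value. They report only what shows in the picture. A call takes as long as a camera call.
- env.silhouettes(picture, target): "pixels" (384x512 bool, what is visible of it) and "box" ([centre column, centre row, width, height] in pixels, round what is visible of it).
- env.landmark_of(picture, target): "pixel" ([column, row] in pixels: a listed point, or the origin of a listed thing).
The state is a dict: "time": time; "joint_pos": joint angles; "qvel": joint speeds; "tau": joint torques, N m; "eef_pos": TCP position; "eef_rot": TCP orientation; "wrist_force": force on the tool from outside, world axes, zero at the start; "torque": the same for the moment, N m; "width": opening from 0.0 (shut) to 1.0 (fully open).
Only numpy, scipy, OpenCV 4.12 (cv2) and the standard library are available. Lean on these libraries where they do the work, as an engineer would, in place of code of your own. Each camera call takes 0.05 s, during which the arm holds its last target. There are 200 camera calls.

TASK

On the stand that carries the white sample tin, squeeze the locking pliers' two handles together until they snap over centre and stay locked by themselves, so that the seal pin on the tin's hasp is pressed fully home. Then let go of the handles and flick the small release lever at their tail, so that the pliers spring fully open again. Do not work the other, empty pliers.

Things in the scene. Friction and masses are not known exactly. Their poses are not given: they have to be found in the camera images.
- pliers: Steel locking pliers lying level, bolted on an aluminium plate (320x100x8 mm, fixed) that also carries a white sample tin (84x94 mm, top 78 mm up) at its far end. Origin on the table below the pivot; x from handles to jaws and tin, y across, z up. Both handles: round bars 12 mm thick, centres 55 mm up. Fixed one along y=-11 mm, x=-142 to -30, on a post at x=-125.
- squeeze (a point): Fixed point where to squeeze, fingers from above outside both bars: in the pliers' frame x=-80, y=0, z=55 mm, midway between the bars when locked (then at y=-11 and +11, 34 mm over both). Open, the moving (+y) bar is turned 0.22 rad outward about the pivot: here its centre is at y=+28 mm, 52 mm over both. Below, only a toggle strut at x=-60, under 30 mm.
- paddle (a point): Centre of the upright paddle at the tail of the dark steel release lever (moves with it): 20 mm along x, 6 mm along y, 30 mm tall; at rest x=-185, y=0, z=62 mm in the pliers' frame, beyond the plate's end; handles end at x=-148. Push it towards the pliers' -y. The lever turns on a stud on the fixed bar at x=-138, y=-11; its cam pin (x=-110) stands between the bars, top z=70.
- handle (a joint): Moving handle, rad: 0 fully open, 0.22 when the jaws have the pin fully home. Over-centre spring: below 0.17 it springs open, above 0.17 it pulls itself shut and stays. It takes about 10 N at x = -80 mm to start squeezing.
- pin (a joint): Steel seal pin (head 10 mm across) through the hasp of the tin, between the jaws, m: 0 sticking out, 0.009 fully home. Pushed by the moving jaw; it stays where it is pushed.
- release (a joint): Release lever, rad: 0 at rest, grows to 0.7 as the paddle is pushed towards -y; springs back when let go (about 2 N). With the pliers locked, at about 0.35 (paddle moved 17 mm) its cam pushes the moving handle back over centre and it springs open.
- spare_handle (a joint): Moving handle of the other, identical pliers on a stand of their own, with no tin and nothing to seal in their jaws, rad: 0 open. To be left alone.

How it is judged:
By the outcome, as a careful person would: the job done as asked, in the order asked, and still so for the second after the job is handed in, with the robot touching nothing.
It also fails if it takes over 35 s, if anything falls off the work surface, if the arm or the gripper's body presses on something with over 40 N, if the wrist force passes 120 N, or if a joint passes its speed limit or range.

## Working session

There is one attempt and no reset: what is moved stays moved. The work goes in short steps, Python scripts to look and compute and a shell command to move; the robot and the scene stay as the last step left them, time stands still between calls to the robot, and variables do not carry over. Pictures are saved under pics/ and viewed, about 8 in all and at most 12, crops included, and the job is handed in when it is done.

```bash
mkdir -p pics; ls; cat > h.py <<'E'
import numpy as np, cv2
from plant import env
def ray(p,px):
    u=cv2.undistortPoints(np.array([[px]],float),p["mtx"],np.array(p["dist_coeffs"],float)).ravel()
    T=np.array(p["world_from_camera"]);return T[:3,3],T[:3,:3]@np.array([u[0],u[1],1.])
def atz(p,px,z):
    o,d=ray(p,px);return o+d*(z-o[2])/d[2]
def save(p,n): cv2.imwrite(f"pics/{n}.png",p["color"][:,:,::-1])
E
python3 - <<'E'
from h import *
np.set_printoptions(precision=4,suppress=True)
ims=[]
for c in ["top","scene"]:
    p=env.camera(c); p={k:(np.array(v) if k!="shot" else v) for k,v in p.items()} if 0 else p
    p["mtx"]=np.array(p["mtx"],float)
    save(p,c+"0")
    for t,z in [("pliers",0),("squeeze",.055),("paddle",.062),("pin",.055),("handle",.055),("spare_handle",.055)]:
        try:
            for r in env.landmark_of(p,t)[:3]: print(c,t,round(r["score"],2),r["pixel"],atz(p,r["pixel"],z))
        except Exception as e: print(c,t,"ERR",e)
s=env.observe();print({k:np.round(v,4) for k,v in s.items()})
E
python3 -c "
import cv2,numpy as np
cv2.imwrite('pics/both0.png',cv2.resize(np.hstack([cv2.imread('pics/top0.png'),cv2.imread('pics/scene0.png')]),None,fx=.78,fy=.78))"
```

```text
pics
top pliers 0.8 [164.3, 167.0] [0.6761 0.1575 0.    ]
top squeeze 0.79 [168.0, 192.8] [0.612 0.136 0.055]
top pin ERR it knows: paddle, pliers, squeeze
top handle ERR it knows: paddle, pliers, squeeze
top spare_handle ERR it knows: paddle, pliers, squeeze
scene pliers 0.74 [300.7, 300.3] [0.6863 0.169  0.    ]
scene squeeze 0.67 [328.0, 249.4] [0.6042 0.1456 0.055 ]
scene paddle 0.64 [346.9, 216.8] [0.5158 0.1076 0.062 ]
scene pin ERR it knows: paddle, pliers, squeeze
scene handle ERR it knows: paddle, pliers, squeeze
scene spare_handle ERR it knows: paddle, pliers, squeeze
{'time': np.float64(0.4), 'joint_pos': array([ 1.0542,  0.5758,  0.0249,  1.4372, -0.015 ,  1.129 , -0.0565]), 'qvel': array([-0.0003,  0.001 , -0.0005,  0.0011,  0.0006,  0.0001, -0.0006]), 'tau': array([ -0.0027, -76.4676,   2.2455, -28.5932,   0.0152,   0.0052,
         0.0001]), 'eef_pos': array([ 0.2831, -0.6127,  0.2172]), 'eef_rot': array([-0.6906, -0.1519,  0.6906, -0.1517]), 'wrist_force': array([-0.1718, -0.0309,  0.5784]), 'torque': array([-0.0188, -0.0022, -0.0158]), 'width': np.float64(1.0029)}
```

View pics/both0.png

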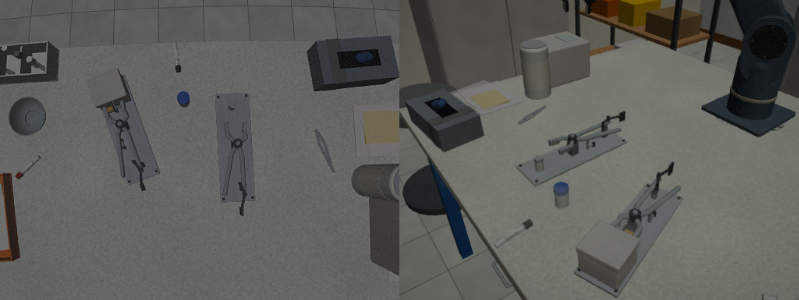

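```bash
python3 - <<'E'
from h import *
from scipy.spatial.transform import Rotation as R
np.set_printoptions(precision=4,suppress=True)
s=env.observe();print(R.from_quat(s["eef_rot"]).as_matrix())
out=[]
for c,cr in [("top",(80,110,60,200)),("scene",(210,190,220,384))]:
    p=env.camera(c); p["mtx"]=np.array(p["mtx"],float)
    if c=="scene":
        print("jar base",atz(p,(176,120),0)); b=atz(p,(176,120),0)
        for h in (.1,.15,.2,.25): print(h,cv2.projectPoints((np.array(p["world_from_camera"])[:3,:3].T@(b+[0,0,h]-np.array(p["world_from_camera"])[:3,3]))[None],np.zeros(3),np.zeros(3),p["mtx"],np.array(p["dist_coeffs"],float))[0].ravel())
    for r in env.silhouettes(p,"pliers")[:2]:
        print(c,r["score"],r["box"],r["pixels"].sum())
    # pad crops
    if c=="top": a=p["color"][75:245,100:230]
    else: a=p["color"][190:384,210:384]
    out.append(cv2.resize(a,None,fx=3,fy=3,interpolation=cv2.INTER_CUBIC)[:, :, ::-1])
h=max(o.shape[0] for o in out)
out=[cv2.copyMakeBorder(o,0,h-o.shape[0],0,0,cv2.BORDER_CONSTANT) for o in out]
m=np.hstack(out)[:, :800]; m=np.clip(m*1.5,0,255).astype(np.uint8); cv2.imwrite("pics/crop1.png",m);print(m.shape)
E
```

```text
[[-0.0001  0.4194 -0.9078]
 [ 0.0002 -0.9078 -0.4194]
 [-1.     -0.0003  0.    ]]
top 0.62 [159.1, 168.2, 92.6, 156.7] 6649
jar base [ 0.5112 -0.5541  0.    ]
0.1 [172.7385  87.3255]
0.15 [171.0038  69.8814]
0.2 [169.1943  51.6355]
0.25 [167.3056  32.5353]
scene 0.58 [294.4, 294.4, 140.1, 173.1] 10143
(582, 800, 3)
```

View pics/crop1.png

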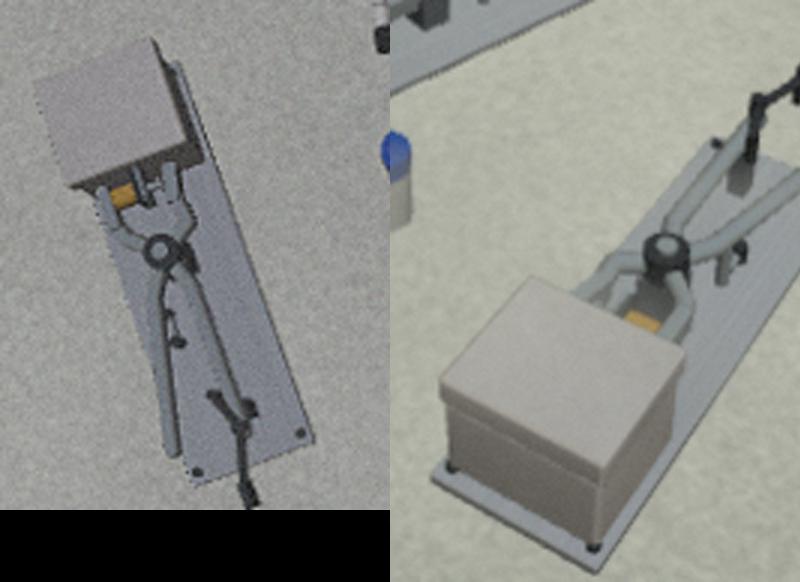

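```bash
python3 - <<'E'
from h import *
np.set_printoptions(precision=4,suppress=True)
p=env.camera("top"); p["mtx"]=np.array(p["mtx"],float)
P=lambda x,y,z: atz(p,(100+x/3-1/3,75+y/3-1/3),z)[:2]
a,b,c=P(313,440,.008),P(180,62,.008),P(192,486,.008)
f0,f1=P(190,285,.055),P(237,405,.055); piv=P(160,250,.065)
an=lambda v:np.degrees(np.arctan2(v[1],v[0]))
print(a,b,c,an(b-a),an(c-a)-90,np.linalg.norm(b-a),np.linalg.norm(c-a),"fixed",f0,f1,an(f0-f1),piv,"paddle",P(248,495,.075))
E
```

```text
[0.5482 0.0658] [0.8455 0.1665] [0.5156 0.1586] 18.72032535247124 19.385116282770582 0.3139196572978054 0.0983905756066563 fixed [0.6625 0.1466] [0.5751 0.1133] 20.852110889765292 [0.687  0.1657] paddle [0.5122 0.1024]
```

```bash
python3 -m jog '[[[-0.1,-0.2,-0.1,0,1],[-0.3,-0.5,-0.3,0.05,1],[-0.3,-0.8,-0.5,0.1,1],[-0.3,-1,-0.7,0.1,1],[-0.3,-1,-0.9,0.1,1],[-0.3,-1,-1,0.1,1],[-0.3,-1,-1,0.1,1],[-0.3,-1,-1,0.1,1]]]'
```

```text
time: 1.32
eef_pos: [0.3854, -0.3412, 0.2782]
eef_rot: [0.698, 0.119, -0.696, 0.118]
wrist_force: [0.2, 0.3, -0.5]
width: 1.0
```

```bash
python3 -m jog '[[[0,-0.3,-0.3,0,1],[0,-0.6,-0.6,0,1],[0,-0.945,-0.92,0,1],[0,-0.945,-0.92,0,1],[0,-0.945,-0.92,0,1],[0,-0.945,-0.92,0,1],[0,-0.945,-0.92,0,1],[0,-0.945,-0.92,0,1],[0,-0.945,-0.92,0,1]]]'
python3 -m jog '[[[0,-0.3,-0.3,0,1],[0,-0.6,-0.6,0,1],[0,-0.945,-0.92,0,1],[0,-0.945,-0.92,0,1],[0,-0.945,-0.92,0,1],[0,-0.945,-0.92,0,1],[0.3,-0.945,-0.92,0,1],[0.3,-0.945,-0.92,0,1],[0.3,-0.945,-0.92,0,1],[0.3,-0.945,-0.92,0,1]]]'
python3 - <<'E'
from h import *
np.set_printoptions(precision=4,suppress=True)
p=env.camera("wrist"); p["mtx"]=np.array(p["mtx"],float)
for t,z in [("pliers",0),("squeeze",.055),("paddle",.062)]:
  for r in env.landmark_of(p,t)[:2]: print(t,round(r["score"],2),r["pixel"],atz(p,r["pixel"],z))
np.savez("w1.npz",mtx=p["mtx"],dist_coeffs=p["dist_coeffs"],world_from_camera=p["world_from_camera"])
cv2.imwrite("pics/w1.png",cv2.resize(p["color"][:,:,::-1],(768,576)))
E
```

```text
time: 2.07
eef_pos: [0.4942, -0.1087, 0.2773]
eef_rot: [-0.697, -0.116, 0.698, -0.116]
wrist_force: [-0.4, -1.1, -0.3]
width: 0.998
time: 2.9
eef_pos: [0.6071, 0.1268, 0.2167]
eef_rot: [-0.697, -0.114, 0.699, -0.115]
wrist_force: [1.1, -0.4, 0.6]
width: 1.002
pliers 0.89 [242.8, 92.0] [0.6889 0.164  0.    ]
squeeze 0.93 [243.9, 166.3] [0.6114 0.1357 0.055 ]
paddle 0.89 [242.4, 252.7] [0.5072 0.1032 0.062 ]
```

View pics/w1.png

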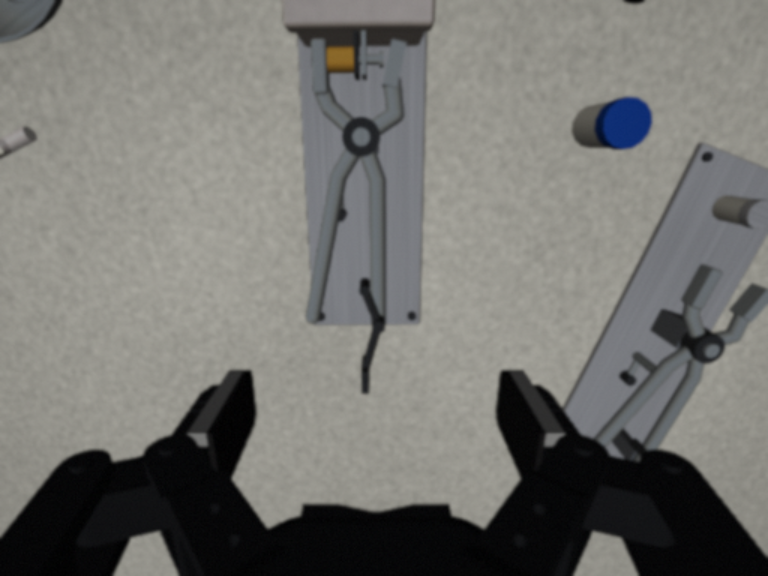

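The wrist picture shows the tin stand upright in the image. The pivot is at (361,137), the fixed bar runs along column ~377, the moving bar's tail is at (315,315), and the paddle is at (365,382). The yaw looks almost aligned.

```bash
python3 - <<'E'
from h import *
from scipy.spatial.transform import Rotation as R
np.set_printoptions(precision=4,suppress=True)
p=dict(np.load("w1.npz"))
P=lambda x,y,z: atz(p,(x/1.5,y/1.5),z)[:2]
an=lambda v:np.degrees(np.arctan2(v[1],v[0]))
f0,f1=P(376,200,.058),P(378.5,310,.058)
e0,e1=P(425.5,60,.008),P(420,322,.008); l0,l1=P(299,60,.008),P(308,325,.008)
piv=P(361,137,.07); pad=P(365.5,382,.07)
M=R.from_quat(env.observe()["eef_rot"]).as_matrix();print("tool yaw",an(-M[:2,2]))
print("fixed",an(f0-f1),"edges",an(e0-e1),an(l0-l1),"piv",piv,"pad",pad,an(piv-pad),np.linalg.norm(piv-pad))
th=np.radians((an(e0-e1)+an(l0-l1))/2);X=np.array([np.cos(th),np.sin(th)]);Y=np.array([-X[1],X[0]])
print("th",np.degrees(th),"f y",(f0-piv)@Y,(f1-piv)@Y,"pad",(pad-piv)@X,(pad-piv)@Y, "plate mid y",((e0+e1+l0+l1)/4-piv)@Y)
s=piv-.08*X; print("squeeze",s)
t=env.observe()["eef_pos"][:2]; d=s-t; print("tool y,z shift m",d@M[:2,1],d@M[:2,2])
E
```

```text
tool yaw 18.67650434390389
fixed 19.982463084236773 edges 19.321092283123978 17.717375226661705 piv [0.688  0.1641] pad [0.5097 0.1021] 19.14693992932542 0.18875227680510367
th 18.51923375489284 f y -0.010292012932115093 -0.012505374505774191 pad -0.18874094953136633 -0.002067841654648948 plate mid y 0.0006599529212712402
squeeze [0.6121 0.1386]
tool y,z shift m -0.009068939036844413 -0.007072561055541418
```

```bash
python3 -m jog '[[[0,-0.09,-0.035,0,1],[0.2,-0.09,-0.035,0,1],[0.4,-0.09,-0.035,0,1],[0.55,-0.09,-0.035,0,1],[0.65,-0.09,-0.035,0,1],[0.75,-0.09,-0.035,0,1],[0.8,-0.09,-0.035,0,1],[0.8,-0.09,-0.035,0,1]]]' 40
python3 - <<'E'
from h import *
p=env.camera("wrist");q=env.camera("scene")
m=np.hstack([cv2.resize(p["color"],(512,384))[60:,60:450],cv2.resize(q["color"][190:352,250:425],None,fx=2,fy=2)])
cv2.imwrite("pics/w2.png",np.clip(m[:,:800,::-1]*1.4,0,255).astype(np.uint8))
E
```

```text
time: 3.77
eef_pos: [0.6076, 0.1475, 0.0563]
eef_rot: [-0.697, -0.115, 0.698, -0.115]
wrist_force: [-0.3, -0.6, -0.8]
width: 0.997
```

View pics/w2.png

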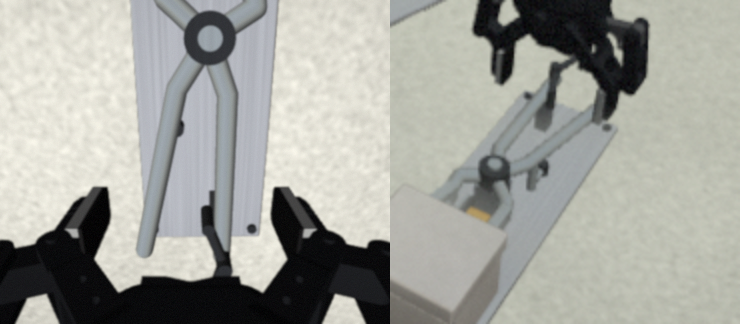

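```bash
python3 - <<'E'
from h import *
np.set_printoptions(precision=4,suppress=True)
p=env.camera("wrist");p["mtx"]=np.array(p["mtx"],float)
print(np.array(p["world_from_camera"]))
for px in [(165,248),(335,248),(205,310),(150,300)]:
  for z in (.034,.055,.08): print(px,z,atz(p,px,z))
q=env.camera("scene");q["mtx"]=np.array(q["mtx"],float)
T=np.linalg.inv(np.array(q["world_from_camera"]))
def pr(q,w): 
  T=np.linalg.inv(np.array(q["world_from_camera"])); return cv2.projectPoints((T[:3,:3]@w+T[:3,3])[None],np.zeros(3),np.zeros(3),q["mtx"],np.array(q["dist_coeffs"],float))[0].ravel()
c=env.observe()["eef_pos"]; Y=np.array([-.326,.945,0])
for s in(-1,1):
  for z in(.034,.047): w=np.r_[c[:2],z]+s*.0425*Y; print(s,z,"scene",pr(q,w),"wrist",pr(p,w))
E
```

```text
[[ 0.321  -0.8994 -0.2966  0.6856]
 [-0.9471 -0.3052 -0.0994  0.1737]
 [-0.0011  0.3128 -0.9498  0.2164]
 [ 0.      0.      0.      1.    ]]
(165, 248) 0.034 [0.5685 0.1999 0.034 ]
(165, 248) 0.055 [0.5819 0.1968 0.055 ]
(165, 248) 0.08 [0.598  0.1932 0.08  ]
(335, 248) 0.034 [0.6083 0.0824 0.034 ]
(335, 248) 0.055 [0.6172 0.093  0.055 ]
(335, 248) 0.08 [0.6278 0.1055 0.08  ]
(205, 310) 0.034 [0.5243 0.1571 0.034 ]
(205, 310) 0.055 [0.5429 0.159  0.055 ]
(205, 310) 0.08 [0.565  0.1613 0.08  ]
(150, 300) 0.034 [0.5193 0.2007 0.034 ]
(150, 300) 0.055 [0.5384 0.1976 0.055 ]
(150, 300) 0.08 [0.5612 0.1939 0.08  ]
-1 0.034 scene [304.964  251.3309] wrist [310.0632 219.761 ]
-1 0.047 scene [305.4658 246.0116] wrist [313.9807 227.7159]
1 0.034 scene [347.8917 269.4831] wrist [189.1047 220.3065]
1 0.047 scene [348.8215 264.1002] wrist [185.0608 228.286 ]
```

```bash
cat >> h.py <<'E'
def cam(n):
    p=env.camera(n);p["mtx"]=np.array(p["mtx"],float);return p
def pr(q,w): 
    T=np.linalg.inv(np.array(q["world_from_camera"])); return cv2.projectPoints((T[:3,:3]@np.array(w)+T[:3,3])[None],np.zeros(3),np.zeros(3),q["mtx"],np.array(q["dist_coeffs"],float))[0].ravel()
E
python3 - <<'E'
from h import *
c=env.observe()["eef_pos"]; Y=np.array([-.326,.945,0])
ims=[]
for n,(r0,r1,c0,c1) in {"scene":(140,320,250,380),"top":(130,230,110,230)}.items():
    q=cam(n); k=3.
    a=cv2.resize(q["color"][r0:r1,c0:c1],None,fx=k,fy=k,interpolation=cv2.INTER_CUBIC)[:,:,::-1]
    a=np.clip(a.astype(float)*1.8,0,255).astype(np.uint8)
    for s,z,col in[(0,c[2],(0,0,255)),(-1,.047,(0,255,0)),(1,.047,(0,255,0)),(-1,.08,(255,0,0)),(1,.08,(255,0,0))]:
        u=pr(q,np.r_[c[:2],z]+s*.0425*Y); cv2.circle(a,tuple(int(v) for v in ((u-[c0,r0]+.5)*k)),4,col,1)
    ims.append(a)
h=max(i.shape[0] for i in ims)
m=np.hstack([cv2.copyMakeBorder(i,0,h-i.shape[0],0,0,cv2.BORDER_CONSTANT) for i in ims]);print(m.shape)
cv2.imwrite("pics/w3.png",m)
E
```

```text
(540, 750, 3)
```

View pics/w3.png

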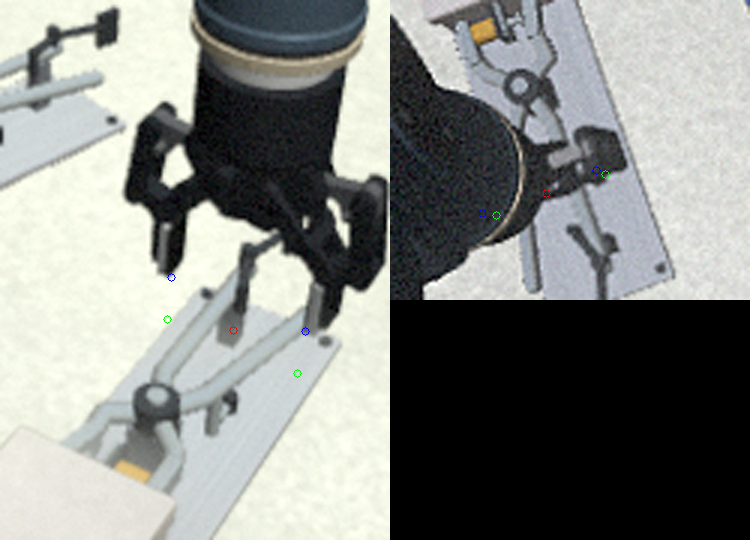

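The pictures (scene, wrist, top) agree that the fingertips (scene px ~(306,231) and (355,250)) are at z≈0.08. That is about 33 mm higher than the stated tool geometry gives, so I'll go down by that much in two steps, watching the force.

```bash
python3 -m jog '[[[0.05,0,0,0,1],[0.1,0,0,0,1],[0.15,0,0,0,1],[0.15,0,0,0,1]]]' 
python3 - <<'E'
from h import *
c=env.observe()["eef_pos"]; Y=np.array([-.326,.945,0])
ims=[]
for n,(r0,r1,c0,c1) in {"scene":(170,310,260,380),"wrist":(130,310,120,380)}.items():
    q=cam(n); k=3. if n=="scene" else 1.5
    a=cv2.resize(q["color"][r0:r1,c0:c1],None,fx=k,fy=k,interpolation=cv2.INTER_CUBIC)[:,:,::-1]
    a=np.clip(a.astype(float)*1.8,0,255).astype(np.uint8)
    for s,z,col in[(-1,.05,(255,0,0)),(1,.05,(255,0,0))]:
        u=pr(q,np.r_[c[:2],z]+s*.0425*Y); cv2.circle(a,tuple(int(v) for v in ((u-[c0,r0]+.5)*k)),4,col,1)
    ims.append(a)
h=max(i.shape[0] for i in ims)
cv2.imwrite("pics/w4.png",np.hstack([cv2.copyMakeBorder(i,0,h-i.shape[0],0,0,cv2.BORDER_CONSTANT) for i in ims]))
E
```

```text
time: 4.4
eef_pos: [0.6066, 0.148, 0.0246]
eef_rot: [-0.696, -0.115, 0.699, -0.116]
wrist_force: [0.2, 0.7, -1.1]
width: 0.999
```

View pics/w4.png

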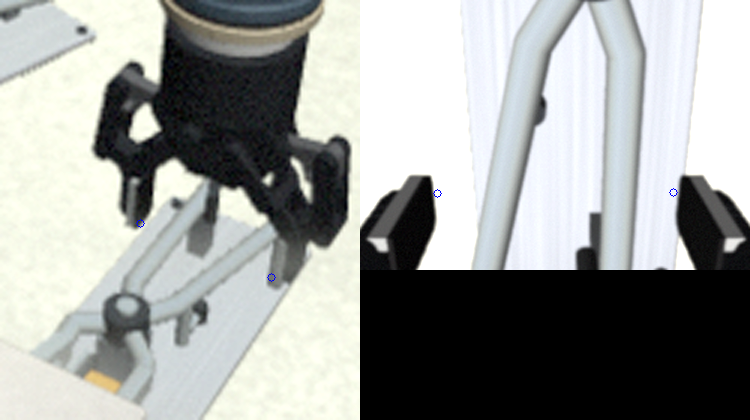

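Both fingers are now outside the bars (tips at scene px ~(305,245) and (351,263)) with no contact. Next I go down a few mm more, centre and squeeze.

```bash
python3 -m jog '[[[0.02,0.02,0,0,0.6],[0.02,0.045,0,0,0.3],[0.02,0.045,0,0,0],[0.02,0.045,0,0,-0.2],[0.02,0.045,0,0,-0.4],[0.02,0.045,0,0,-0.4],[0.02,0.045,0,0,-0.4],[0.02,0.045,0,0,-0.4],[0.02,0.045,0,0,-0.4],[0.02,0.045,0,0,-0.4]]]' 50
python3 -m jog '[[[0,0,0,0,-0.4],[0,0,0,0,-0.4],[0,0,0,0,-0.4],[0,0,0,0,-0.4]]]' 70
```

```text
time: 5.33
eef_pos: [0.612, 0.1373, 0.0245]
eef_rot: [0.698, 0.114, -0.697, 0.116]
wrist_force: [-2.8, -4.9, 9.7]
width: 0.354
time: 5.67
eef_pos: [0.6121, 0.1372, 0.0247]
eef_rot: [0.698, 0.114, -0.697, 0.116]
wrist_force: [-2.4, -4.6, 11.2]
width: 0.345
```

```bash
cat > look.py <<'E'
from h import *
import sys
def look(name,crops):
    ims=[]
    for n,(r0,r1,c0,c1),k in crops:
        q=cam(n)
        a=cv2.resize(q["color"][r0:r1,c0:c1],None,fx=k,fy=k,interpolation=cv2.INTER_CUBIC)[:,:,::-1]
        ims.append(np.clip(a.astype(float)*1.5,0,255).astype(np.uint8))
    h=max(i.shape[0] for i in ims)
    m=np.hstack([cv2.copyMakeBorder(i,0,h-i.shape[0],0,0,cv2.BORDER_CONSTANT) for i in ims]);print(m.shape)
    cv2.imwrite(f"pics/{name}.png",m)
E
python3 -c "
from look import *
look('w5',[('scene',(190,330,250,370),3),('wrist',(0,330,120,380),1.6)])"
```

```text
(528, 776, 3)
```

View pics/w5.png

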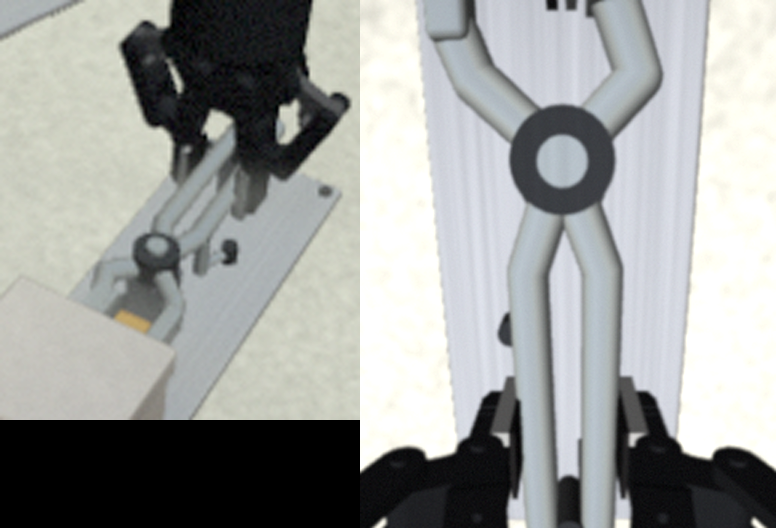

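The bars are parallel in the wrist view (columns ~535 and 600), so the pliers look locked. I'll let go and check that they stay.

```bash
python3 -m jog '[[[0,0,0,0,0],[0,0,0,0,0.5],[0,0,0,0,1],[0,0,0,0,1],[0,0,0,0,1],[-0.15,0,0,0,1],[-0.35,0,0,0,1],[-0.55,0,0,0,1],[-0.7,0,0,0,1],[-0.7,0,0,0,1]]]' 
python3 - <<'E'
from look import *
look('w6',[('wrist',(0,384,100,400),1.5),('top',(90,190,110,200),3)])
p=cam("wrist")
for t,z in [("pliers",0),("squeeze",.055),("paddle",.062)]:
  for r in env.landmark_of(p,t)[:1]: print(t,round(r["score"],2),r["pixel"],atz(p,r["pixel"],z))
np.savez("w1.npz",mtx=p["mtx"],dist_coeffs=p["dist_coeffs"],world_from_camera=p["world_from_camera"])
E
```

```text
time: 6.6
eef_pos: [0.6144, 0.141, 0.1701]
eef_rot: [0.701, 0.116, -0.694, 0.115]
wrist_force: [0.8, 1.0, 0.3]
width: 1.0
(576, 720, 3)
pliers 0.73 [250.5, 102.6] [0.68591412 0.16477019 0.        ]
squeeze 0.73 [252.6, 187.9] [0.61051288 0.1369458  0.055     ]
paddle 0.71 [250.5, 281.4] [0.5114164  0.10547036 0.062     ]
```

View pics/w6.png

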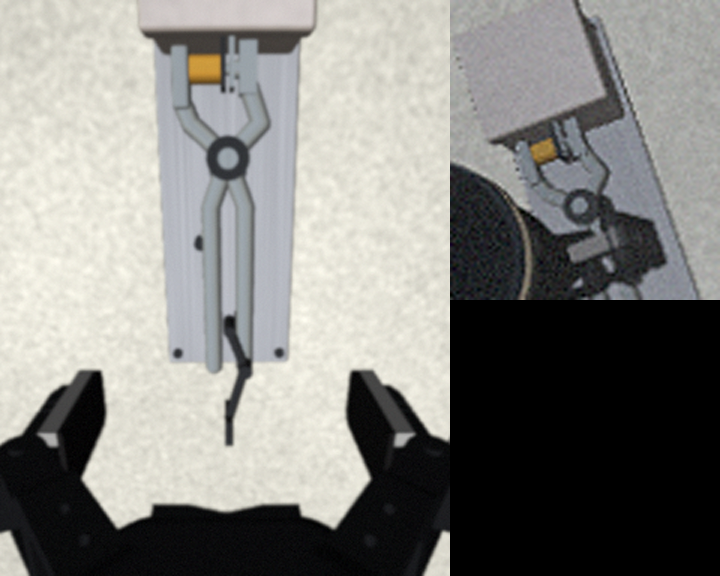

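The pliers stay locked with the fingers away. The bars are parallel (columns 212 and 244) and the jaws shut on the pin at (232,65); the paddle is at (229,425). Next I go beside the paddle with shut fingers.

```bash
python3 -m jog '[[[0,-0.13,0.15,0,0],[0,-0.13,0.3,0,-0.5],[0,-0.13,0.45,0,-1],[0,-0.13,0.56,0,-1],[0,-0.13,0.56,0,-1],[0,-0.13,0.56,0,-1],[0.2,-0.13,0.56,0,-1],[0.2,-0.13,0.56,0,-1]]]' 20
python3 -c "
from look import *
look('w7',[('wrist',(100,384,120,400),1.6),('scene',(150,290,270,390),2.8)])"
```

```text
time: 7.57
eef_pos: [0.4951, 0.1279, 0.1188]
eef_rot: [-0.695, -0.115, 0.7, -0.116]
wrist_force: [-1.9, -0.9, -1.2]
width: -0.003
(454, 784, 3)
```

View pics/w7.png

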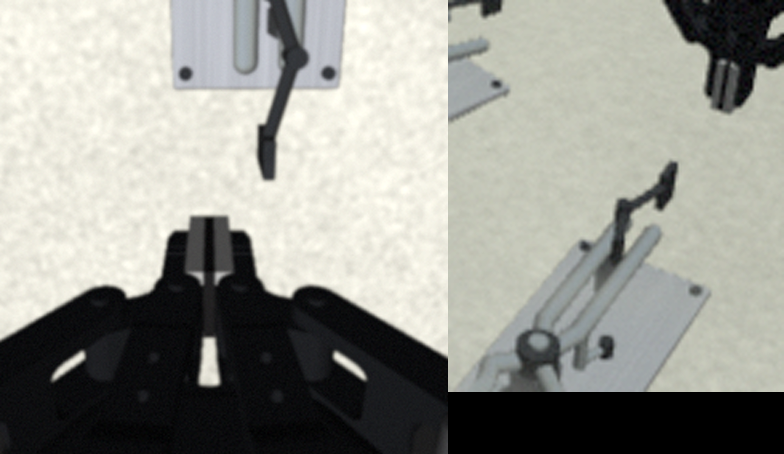

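```bash
python3 -m jog '[[[0.15,0,-0.03,0,-1],[0.3,0,-0.03,0,-1],[0.4,0,-0.03,0,-1],[0.42,0,-0.03,0,-1],[0.42,0,-0.03,0,-1]]]'
python3 -c "
from look import *
look('w8',[('wrist',(50,384,120,400),1.5),('scene',(150,290,270,390),2.8)])"
```

```text
time: 8.08
eef_pos: [0.5025, 0.1304, 0.0392]
eef_rot: [-0.697, -0.115, 0.698, -0.116]
wrist_force: [0.3, -0.0, -0.0]
width: -0.001
(501, 756, 3)
```

View pics/w8.png

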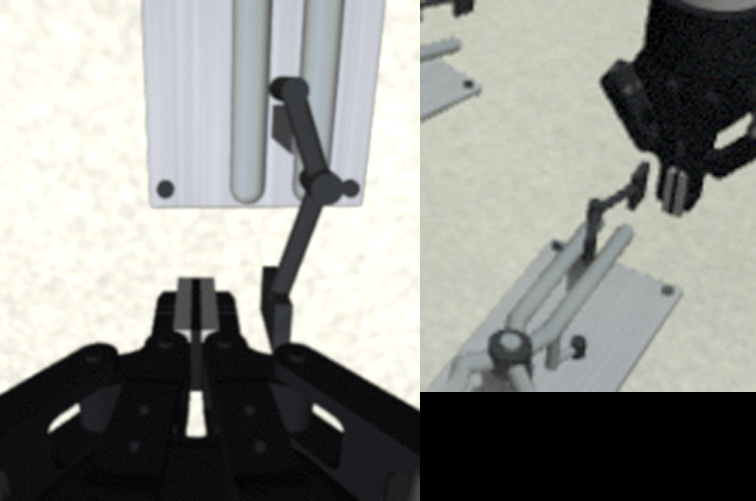

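```bash
python3 -m jog '[[[0,0.04,0,0,-1],[0,0.08,0,0,-1],[0,0.12,0,0,-1],[0,0.15,0,0,-1],[0,0.17,0,0,-1],[0,0.17,0,0,-1]]]'
python3 -c "
from look import *
look('w9',[('wrist',(0,384,120,400),1.5),('scene',(150,300,270,390),2.8)])"
```

```text
time: 8.68
eef_pos: [0.514, 0.0968, 0.0396]
eef_rot: [0.698, 0.115, -0.697, 0.115]
wrist_force: [-1.5, 1.8, 1.7]
width: 0.005
(576, 756, 3)
```

View pics/w9.png

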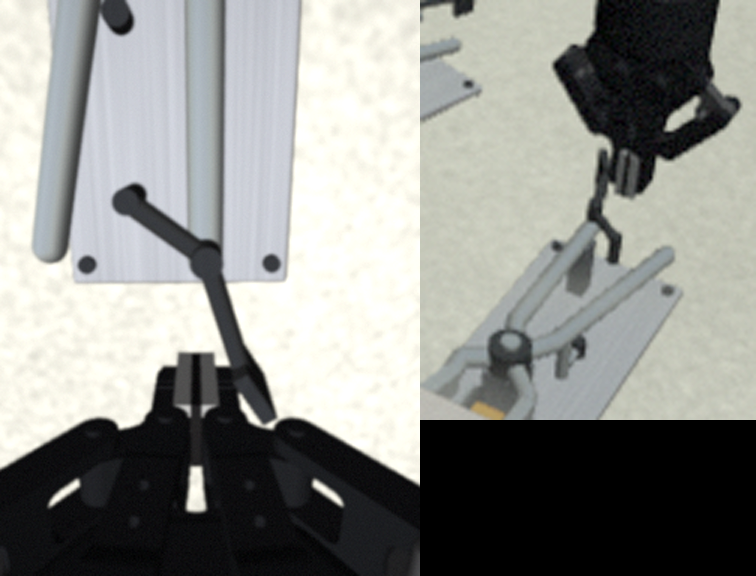

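The moving bar has sprung open (tail at (52,245)). Now I withdraw sideways, then up.

```bash
python3 -m jog '[[[0,-0.08,0,0,-1],[0,-0.17,0,0,-1],[0,-0.18,0,0,-1],[-0.2,-0.18,0,0,-1],[-0.4,-0.18,0,0,-1],[-0.6,-0.18,0,0,-1],[-0.75,-0.18,0,0,-1],[-0.75,-0.18,0,0,-1],[-0.75,-0.18,0,0,-1]]]'
python3 -c "
from look import *
look('w10',[('wrist',(0,384,80,420),1.4),('top',(75,245,110,210),3)])"
```

```text
time: 9.53
eef_pos: [0.5029, 0.1322, 0.1911]
eef_rot: [0.699, 0.115, -0.696, 0.115]
wrist_force: [0.2, -0.0, -0.6]
width: -0.003
(538, 776, 3)
```

View pics/w10.png

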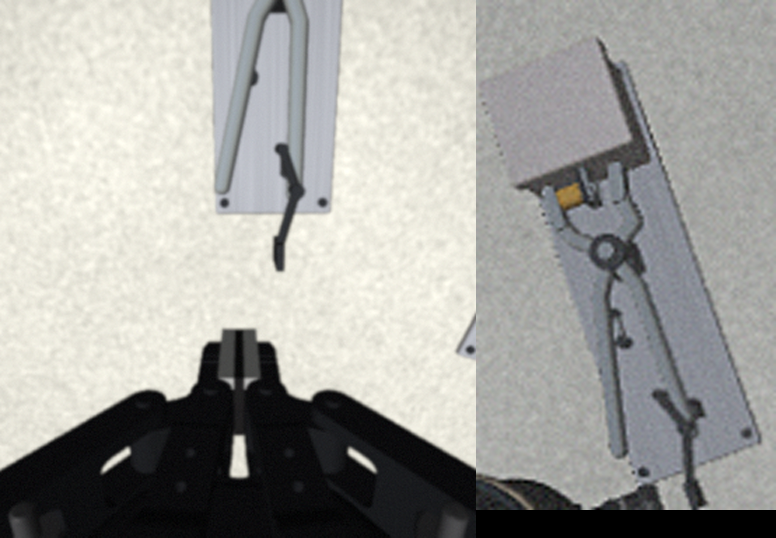

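The pliers are fully open and the lever is back at rest. In the top view the pin no longer protrudes from the hasp at (590,190), and the robot is clear.

```bash
python3 -c "
from plant import env
print(env.job_done())"
```

```text
the job is handed in; nothing more can be done
None
```

I squeezed the tin stand's pliers until they locked, let go, then pushed the release paddle about 20 mm towards -y with shut fingers. They sprang open. I then backed off and handed in at about 9.6 s. The other pliers were never approached.

**Locking:** With the fingers withdrawn, the bars stayed parallel and the jaws stayed shut on the pin.

**After release:** The last pictures show the moving handle fully open, the lever back at rest, the pin seated against the hasp and the robot clear. I judged the pin's depth only by eye, at low resolution. Wrist-force readings at the end of each move were at most about 13 N.

**Checks that disagreed:**
- **Fingertip height:** All cameras showed the fingertips about 33 mm higher than the reported TCP and the stated tool geometry give. I followed the pictures and went that much lower.
- **Squeeze width:** While locked, the gripper read about 0.345, or roughly 29 mm, against the expected 34 mm over both bars. I did not explain this.
- **Upward force:** The wrist read about 11 N upward while squeezing, also unexplained. It was gone after I let go.

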